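# Pull the blanking plug out of the housing with the screw-in puller

### The arm

A 6-joint arm with a two-finger parallel gripper is mounted at the origin on a cart in front of the work surface, level with it; the furniture and walls round the work are solid. World frame = base frame: x ahead of the robot, y to its left, z up, the work surface at z = 0. Lengths are in mm, angles in rad, forces in N, time in s.
With the tool pointing down it reaches from about 275 to 1000 mm from the base axis. Payload 8.4 kg.
Tool frame: the origin (TCP) lies at the very end of the fingers, on their centre line; the grasp point (between the pads) lies 19 mm behind it; z points along the fingers, y is the line along which they close (so a half turn about z gives the same grasp; the last joint's range is limited). The gripper opens to 85 mm and grips with 20 to 120 N. Pads are 22 mm wide; open, the fingers measure 114 mm over their backs; the gripper's body (76 mm by 85 mm) begins 54 mm behind the grasp point. The pads swing forward as they close: fully open they stand 13 mm farther back than shut.
Start: joints at [-1.154, 0.353, 1.633, -0, 1.155, -0.002], TCP at [254.164, -570.989, 231.281] pointing down, gripper open.
Joint ranges: [-2.63, 2.63], [-0.92, 2.1], [0.06, 2.66], [-1.3, 4.44], [0, 2.69], [-3.02, 3.02]. Speed limits (rad/s): [2.22, 2.22, 2.79, 3.14, 3.14, 3.14].

### API

Orientations are given as [roll, pitch, yaw] about the fixed x, y, z axes, in that order (R = Rz(yaw) Ry(pitch) Rx(roll)).
In Python, from rig import sensors, grab_frame, camera_params, order gives the robot as it stands. The module is installed in compiled form; this text tells all that it offers.
- The arm moves only by the tool move_arm, never from a script. Its argument "motion" is a list of rows, each a list of 7 numbers: the turn, a rotation vector about the tool's x, y, z in fractions of the full range, 1 being 120 degrees, then the shift along the tool's x, y, z in fractions of the full range, 1 being 750 mm, then the finger opening in m, from 0 to 0.0854. A call has 1 to 8 rows; each row is the pose to reach, as a shift and turn from the pose commanded when the call began, along the tool's axes at that moment; what a row does not reach only later rows make up. A row lasts 1/8 s, in which the tool goes at most 62.5 mm and 10.7 degrees, less where a joint would pass 70% of its speed; a pose out of reach is approached as far as the arm can. No shift or turn number may pass 1 either way. A call with a gripper value outside its range is refused whole. The fingers move at their own pace and stop on an object; "grip_force" is the grip in N (left out, the last holds). Time passes only in rows, so rows that repeat a pose let the fingers close. It gives the time, the measured TCP pose, the force, the opening and the grip force at its end, in the units of the state.
- sensors.sense(): the state, without advancing time (a new reading comes with each control period).
- grab_frame(name): name is "side" or "top"; returns (picture, depth): 400x640x3 uint8, red, green, blue; 400x640 float32, mm along the optical axis (not along the pixel's ray), 0 where there is no reading.
- camera_params(name): a dict with "camera_matrix" (3x3 intrinsics, pixels), "world_from_camera" (4x4, takes a point from camera to world coordinates). Camera axes: x right, y down, z forward; pixel columns grow to the right and rows downward; lengths in mm; the calibration is good to about 2 mm. A picture is of the moment at which its call begins. camera_params takes no time and is no camera call.
- order.sign_off(): hands the job in; it is judged then, once.
The state is a dict: "clock": time; "qpos": joint angles; "qvel": joint speeds; "joint_efforts": joint torques, N m; "eef_pos": TCP position; "tcp_rot": TCP orientation; "contact_force": force on the tool from outside, world axes, zero at the start; "wrist_torque": the same for the moment, N m; "opening": opening from 0.0 (shut) to 1.0 (fully open); "grasp_force": force on a finger pad.
Only numpy, scipy, OpenCV 4.12 (cv2) and the standard library are available. Lean on these libraries where they do the work, as an engineer would, in place of code of your own. Each camera call takes 0.05 s, during which the arm holds its last target. There are 200 camera calls.

### The job

Take the T-shaped puller from its wooden stand, feel for the thread start in the slotted face of the plug in the grey housing, and screw the puller clockwise into the plug until it holds, pressing and pulling only lightly. Draw the plug straight up out of its bore with the puller and set it down upright in the aluminium tray, with the puller left standing in it. Do not disturb the reducer, the stack of grinding discs or the small tin.

Things in the scene. Friction and masses are not known exactly. Their poses are not given: they have to be found in the camera images.
- puller: Dark steel puller, 107 mm long, 0.16 kg, starts upright in the stand. Origin at the centre of its lower tip, z up the shaft. Shaft 11 mm thick; tip tapered over 5 mm to 5 mm across. Collar of 32 mm diameter, underside 26 mm above the tip (rests on the stand). Flat grip at the top, from 75 to 107 mm above the tip.
- puller_grip (a point): Middle of the puller's flat grip, 91 mm above its tip. The grip is 44 mm long along the puller's x axis, 14 mm thick along y and 32 mm high: take it across y with the fingers pointing down.
- puller_pin (a point): Centre of the puller's square cross pin, 14 mm above its tip. The pin is 6 x 6 mm in section, 34 mm long, and runs through the shaft along the puller's x axis, parallel to the grip.
- plug: Round steel plug, 50 mm diameter, 40 mm high, 0.22 to 0.37 kg, in the bore of the housing, its face 2 mm below the housing's top. Origin at the centre of its underside, z up. A sprung seal holds it with about 8 to 14 N, besides its weight, until it has risen about 13 mm.
- plug_face (a point): Centre of the plug's top face: a 12 mm hole for the puller's tip, crossed by a slot 8.6 mm wide and 40 mm long, the thread start for the pin (either way round). The slot's angle is not reported: it lies 0.2 to 1.1 rad anticlockwise (seen from above) of the plug's x axis. The pin rests on the face until it comes over the slot (within about 0.05 rad); then the puller can drop in.
- plug_thread (a point): Point on the plug's axis 12 mm below its face: where the pin's centre lies once the puller has dropped in and its collar meets the face; it may be let go and regripped there. It then turns only clockwise seen from above, about 0.95 rad to a stop; beyond 0.5 rad the pin is held under a thread flank that lowers it by up to 2 mm. Turning past the stop turns the plug too, which does no harm.
- housing: Fixed grey block, 110 x 110 mm, 60 mm high, with a wider foot 134 mm square and 9 mm high and four screw heads 4 mm high at its top corners; origin at the centre of its underside. Blind bore of 52 mm diameter in the middle of its top, floor 18 mm above the origin; the plug's face lies 2 mm below the top.
- stand: Fixed wooden block, 76 x 56 mm, 34 mm high, with a 39 x 13 mm slot (long way along its x axis) 30 mm deep, in which the puller stands; origin at the centre of its underside.
- tray: Fixed shallow open aluminium tray, 150 mm along x, 130 mm along y, 18 mm high, 3 mm walls and floor; origin at the centre of its underside.
- reducer: Dark steel pipe reducer, 55 mm across, 44 mm high, a bystander; origin at the centre of its underside.
- disc_stack: Small stack of dark grinding discs lying flat, 114 mm across, 18 mm high, a bystander; origin at the centre of its underside.
- small_tin: Blue round tin, 71 mm across, 42 mm high, a bystander; origin at the centre of its underside.
Not all that is in view belongs to the job. Of the things that look like the tray, the larger one is meant. Several things have the shape of the puller; the one meant has the colours described above.

How it is judged (in metres and radians):
On the way, in this order (a step that is already met when the one before it is completed fails the run):
1. the puller's pin is inside the plug, below its face, while the plug is still seated (z of puller_pin in the frame of plug below 0.0335 m and horizontal distance between puller_pin and plug below 0.006 m and z of plug in the frame of housing below 0.022 m), for 0.2 s.
2. the plug hangs clear of the bore on the puller (z of puller_pin in the frame of plug below 0.0335 m and horizontal distance between puller_pin and plug below 0.008 m and z of plug in the frame of housing above 0.062 m), for 0.2 s.
At the end, for the whole second after the job is handed in: The plug stands upright (within 3.5 degrees) and at rest on the floor of the tray, inside its walls, and the puller still stands in it, its pin at least 6 mm below the plug's face, leaning no more than 14 degrees (x of plug in the frame of tray between -0.05 and 0.05 m and y of plug in the frame of tray between -0.04 and 0.04 m and z of plug in the frame of tray below 0.007 m and angle between plug's own z axis and vertical below 0.06 rad and z of puller_pin in the frame of plug below 0.0335 m and horizontal distance between puller_pin and plug below 0.008 m and angle between puller's own z axis and vertical below 0.25 rad and linear speed of plug below 0.02 m/s and linear speed of puller below 0.03 m/s); the robot touches nothing.
It fails at once if the puller pressed or wrenched hard against the plug (over 60 N) (contact force between puller and plug above 60 N).
It fails at once if the plug tipped by more than 15 degrees (angle between plug's own z axis and vertical above 0.26 rad).
It fails at once if the plug touched with the fingers (contact force between the fingers and plug above 1 N).
It fails at once if the reducer, stack of discs or small tin disturbed (moved by more than 20 mm) (distance of any of reducer, disc_stack, small_tin from where it was at the start of the episode above 0.02 m).
It also fails if it takes over 72 s, if anything falls off the work surface, if the arm or the gripper's body presses on something with over 40 N, if the wrist force passes 120 N, or if a joint passes its speed limit or range.

## Working session

There is one attempt and no reset: what is moved stays moved. The work goes in short steps, Python scripts to look and compute and a tool call to move; the robot and the scene stay as the last step left them, time stands still between calls to the robot, and variables do not carry over. Pictures are saved under pics/ and viewed, at most 10 in all, crops included, and the job is handed in when it is done.

Besides the shell and the picture viewer there is one more tool, called after ">>>" in YAML: its name, and indented under it one key for each argument. move_arm: Moves the arm, as the interface text tells. Its arguments: {"type":"object","properties":{"motion":{"type":"array","items":{"type":"array","items":{"type":"number"}}},"grip_force":{"type":"number"}},"required":["motion"]}

```bash
mkdir -p pics; cat > h.py <<'E'
import numpy as np, cv2
from rig import sensors, grab_frame, camera_params, order
def cloud(n):
    im,d=grab_frame(n); p=camera_params(n); K=np.array(p["camera_matrix"]); T=np.array(p["world_from_camera"])
    v,u=np.mgrid[:400,:640]; c=np.stack([(u-K[0,2])/K[0,0]*d,(v-K[1,2])/K[1,1]*d,d,np.ones_like(d)],-1)
    w=(c@T.T)[...,:3]; w[d==0]=np.nan
    return im,d,w
E
python3 - <<'E'
from h import *
for n in("top","side"):
    im,d,w=cloud(n); cv2.imwrite(f"pics/{n}0.png",im[...,::-1]); np.save(n+"0.npy",w); np.save(n+"im.npy",im)
    p=camera_params(n);print(np.round(p["world_from_camera"],3),p["camera_matrix"])
print(sensors.sense())
E
```

```text
[[-8.300000e-02 -9.770000e-01  1.980000e-01  3.333320e+02]
 [-9.970000e-01  8.000000e-02 -2.100000e-02  5.235000e+00]
 [ 5.000000e-03 -1.990000e-01 -9.800000e-01  1.127912e+03]
 [ 0.000000e+00  0.000000e+00  0.000000e+00  1.000000e+00]] [[475.41368251   0.         323.15098784]
 [  0.         475.41368251 198.83439147]
 [  0.           0.           1.        ]]
[[-9.83000e-01 -1.07000e-01  1.48000e-01  4.12839e+02]
 [-1.82000e-01  5.79000e-01 -7.94000e-01  7.47378e+02]
 [-0.00000e+00 -8.08000e-01 -5.89000e-01  6.29967e+02]
 [ 0.00000e+00  0.00000e+00  0.00000e+00  1.00000e+00]] [[378.5450114    0.         321.59236886]
 [  0.         378.5450114  204.50683871]
 [  0.           0.           1.        ]]
{'clock': 0.1, 'qpos': array([-1.15438836e+00,  3.53619079e-01,  1.63403101e+00, -1.74426631e-06,
        1.15519928e+00, -2.42037971e-03]), 'qvel': array([-1.09444525e-03, -9.63219001e-04, -5.63617206e-04, -7.07815072e-04,
        4.85595825e-05,  1.67602962e-03]), 'joint_efforts': array([ 5.40595920e-04, -6.06355691e+01, -3.42817533e+01,  8.37725963e-06,
        3.79167963e-03,  6.54801261e-05]), 'eef_pos': array([ 254.00244454, -570.60684957,  230.62395537]), 'tcp_rot': array([-3.14033594e+00, -1.44682794e-06,  4.18829050e-01]), 'contact_force': array([ 0.53013893,  0.47334462, -0.69709894]), 'wrist_torque': array([-0.05624466, -0.0366146 ,  0.0297315 ]), 'grasp_force': 0.0, 'opening': 1.0047766892390293}
```

View pics/top0.png

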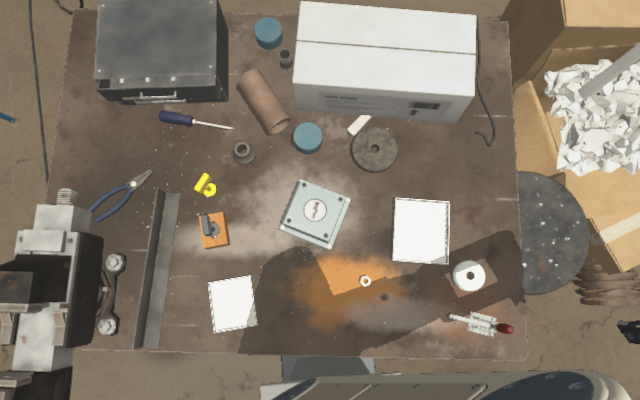

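View pics/side0.png

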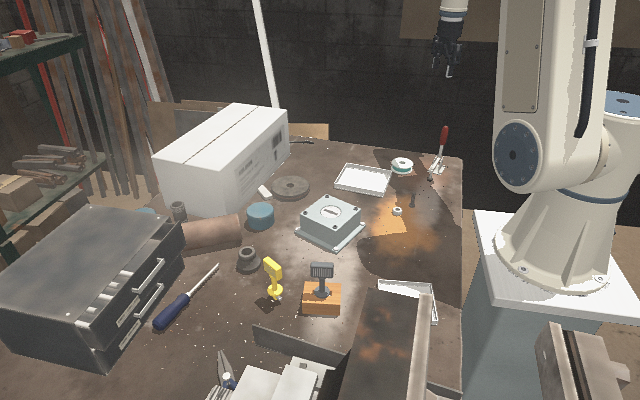

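The top view shows the stand with the dark puller at (213,230), a yellow lookalike at (205,185), the housing and its plug with a visible slot at (315,211), and trays at (421,230) and (232,303). The reducer is at (243,152), the discs at (375,149) and the tin at (308,137).

```bash
python3 - <<'E'
from h import *
w=np.load("top0.npy"); im=np.load("topim.npy")
def rect(name,r0,r1,c0,c1,z0,z1):
    s=w[r0:r1,c0:c1].reshape(-1,3); s=s[(s[:,2]>z0)&(s[:,2]<z1)]
    (c,sz,a)=cv2.minAreaRect(s[:,:2].astype(np.float32)); print(name,len(s),np.round(c,1),np.round(sz,1),round(a,2),'medz',np.median(s[:,2]).round(1))
rect('housing',170,260,270,360,54,63)
rect('plugface?',198,222,303,328,50,70)
rect('stand',200,260,190,240,28,38)
rect('grip',195,260,190,240,85,130)
rect('tray1',185,280,380,465,12,25)
rect('tray2',265,345,195,270,12,25)
print(np.round(w[213,315-14:315+15:2,2],1))
s=w[195:260,190:240].reshape(-1,3); print(np.histogram(s[:,2],bins=np.arange(-5,130,8)))
a=cv2.resize(im[190:235,290:345],None,fx=7,fy=7,interpolation=cv2.INTER_CUBIC)
b=cv2.resize(im[200:255,190:240],None,fx=7,fy=7,interpolation=cv2.INTER_CUBIC)
o=np.zeros((385,740,3),np.uint8);o[:a.shape[0],:a.shape[1]]=a;o[:b.shape[0],386:386+b.shape[1]]=b
cv2.imwrite("pics/z.png",o[...,::-1])
# side camera
w=np.load("side0.npy")
rect('S housing',180,260,285,380,54,63)
rect('S stand',270,325,295,350,30,38)
rect('S grip',255,285,300,345,85,120)
rect('S tray',155,205,325,400,12,25)
E
```

```text
housing 2034 [526.6   2.9] [110.  110.7] 63.41 medz 59.5
plugface? 524 [526.3   2.6] [55.2 54.7] 85.28 medz 58.5
stand 527 [504.1 240.9] [76.7 57. ] 6.2 medz 33.9
grip 186 [503.9 240.9] [44.7 15.3] 6.48 medz 113.1
tray1 456 [ 445.5 -258.5] [165.7 183.6] 80.95 medz 18.0
tray2 157 [333.2 208. ] [113.9  99. ] 5.05 medz 13.9
[58.3 62.4 56.6 57.9 59.3 57.2 26.1 28.1 54.1 55.5 59.1 60.1 57.4 59.1
 58.4]
(array([2159,  165,   40,   40,  398,  202,    6,    4,    2,    1,    2,
         13,   17,   17,   93,   48]), array([ -5,   3,  11,  19,  27,  35,  43,  51,  59,  67,  75,  83,  91,
        99, 107, 115, 123]))
S housing 1222 [528.8   3.1] [113.8 113. ] 63.84 medz 60.6
S stand 678 [507.1 241.6] [75.7 59.1] 6.81 medz 34.8
S grip 354 [506.7 243.1] [44.4 15.2] 10.4 medz 107.2
S tray 339 [ 452.5 -275.1] [202.7 170.2] 81.12 medz 17.1
```

View pics/z.png

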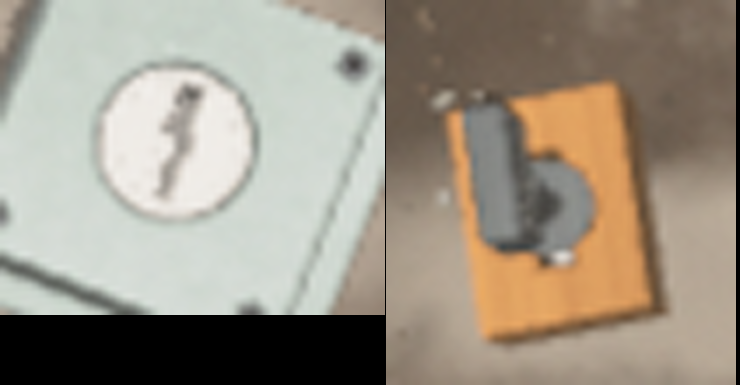

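The zoomed view shows the slot running from (165,195) to (190,90), roughly -0.3 rad in world yaw. It also shows the grip aligned with the stand at about +0.11 rad.

```bash
python3 - <<'E'
from h import *
p=camera_params("top");K=np.array(p["camera_matrix"]);T=np.array(p["world_from_camera"])
def px2w(u,v,z):
    r=np.stack([(u-K[0,2])/K[0,0],(v-K[1,2])/K[1,1],np.ones(np.shape(u))],-1)@T[:3,:3].T
    return T[:3,3]+r*((z-T[2,3])/r[...,2])[...,None]
g=np.mean([cv2.cvtColor(grab_frame("top")[0],cv2.COLOR_RGB2GRAY).astype(float) for _ in range(4)],0)
v,u=np.mgrid[190:235,290:345]; W=px2w(u.astype(float),v.astype(float),58.)[...,:2]; G=g[190:235,290:345]
c=np.array([527.,3.]);
for _ in range(5):  # bright disc centroid (incl. slot)
    m=np.hypot(*(W-c).transpose(2,0,1))<30; b=((G>215)&m).astype(np.uint8)
    h=cv2.convexHull(np.argwhere(b)[:,::-1].astype(np.int32)); M=cv2.moments(h); c=px2w(np.array(290+M['m10']/M['m00']),np.array(190+M['m01']/M['m00']),58.)[:2]
print('plug c',c,'area r',np.sqrt(M['m00']/np.pi))
m=np.hypot(*(W-c).transpose(2,0,1))<21
wt=np.clip(225-G,0,None)*m; wt[wt<25]=0
q=W[wt>0];k=wt[wt>0]; mu=(q*k[:,None]).sum(0)/k.sum(); C=np.cov(q.T,aweights=k); e,V=np.linalg.eigh(C); print('slot',mu,np.sqrt(e),np.arctan2(V[1,1],V[0,1])%np.pi-np.pi)
for n,r in(("top",(190,272,385,456)),("side",(158,198,330,395))):
    w=np.load(n+"0.npy")[r[0]:r[1],r[2]:r[3]].reshape(-1,3); s=w[(w[:,2]>10)&(w[:,2]<22)]
    print(n,cv2.minAreaRect(s[:,:2].astype(np.float32)),len(s), np.nanpercentile(s[:,:2],[2,50,98],axis=0).round())
print(sensors.sense()['clock'])
E
```

```text
plug c [525.57096193   3.5609879 ] area r 10.084642216544975
slot [529.71055315   1.49341348] [ 2.23104147 10.70552306] -0.32797980758072764
top ((464.5185241699219, -244.47885131835938), (131.9783477783203, 150.36654663085938), 80.95051574707031) 403 [[ 384. -315.]
 [ 467. -249.]
 [ 545. -171.]]
side ((463.33154296875, -263.4944763183594), (177.5925750732422, 152.7913360595703), 80.20255279541016) 377 [[ 385. -318.]
 [ 468. -237.]
 [ 547. -169.]]
0.3
```

Units first: shifts go in shares of 750 mm and turns go in shares of 120 degrees. So -0.32 m / 0.75 = -0.4267, -0.297 m / 0.75 = -0.396, -1.36 rad / 2.0944 = -0.6494.

>>> move_arm:
  motion:
    - [0,0,-0.0812,0.04,-0.0467,0,0.085]
    - [0,0,-0.1623,0.0933,-0.1067,0,0.085]
    - [0,0,-0.2435,0.1467,-0.168,0,0.085]
    - [0,0,-0.3247,0.2,-0.228,0,0.085]
    - [0,0,-0.4058,0.2533,-0.2893,0,0.085]
    - [0,0,-0.487,0.3067,-0.3507,0,0.085]
    - [0,0,-0.5682,0.3467,-0.396,0,0.085]
    - [0,0,-0.6494,0.3733,-0.4267,0,0.085]

```text
clock: 1.3
eef_pos: [380.2, -162.9, 231.5]
tcp_rot: [3.141, 0.0, 1.786]
contact_force: [-0.1, 0.1, 0.0]
opening: 0.994
grasp_force: 0.0
```

```bash
cat >> h.py <<'E'
def delta(x,y,z,yaw,s=None):
    s=s or sensors.sense(); p=np.array(s['eef_pos']); a=s['tcp_rot'][2]; d=np.array([x,y,z])-p
    t=-((yaw-a+np.pi)%(2*np.pi)-np.pi)
    print('t',round(s['clock'],2),'pos',p.round(1),'rot',np.round(s['tcp_rot'],3),'F',np.round(s['contact_force'],1),'M',np.round(s['wrist_torque'],2),'op',round(s['opening'],3),'gf',round(s['grasp_force'],1),'q6',round(s['qpos'][5],2))
    print('turn z',round(t,3),'shift mm',round(np.cos(a)*d[0]+np.sin(a)*d[1],1),round(np.sin(a)*d[0]-np.cos(a)*d[1],1),round(-d[2],1))
E
python3 -c "
from h import *
delta(505.5,241.5,180,0.11+np.pi)"
```

```text
t 1.3 pos [ 380.2 -162.9  231.5] rot [3.141 0.    1.786] F [-0.1  0.1  0. ] M [-0.06 -0.04 -0.01] op 0.994 gf 0.0 q6 -0.62
turn z -1.466 shift mm 368.3 208.7 51.5
```

Scaled: 0.368 m / 0.75 = 0.4907, 0.11 m / 0.75 = 0.1467, -1.466 rad / 2.0944 = -0.7.

>>> move_arm:
  motion:
    - [0,0,-0.0859,0.0613,0.0347,0,0.085]
    - [0,0,-0.1719,0.1267,0.072,0,0.085]
    - [0,0,-0.2578,0.1933,0.1093,0,0.085]
    - [0,0,-0.3485,0.26,0.1467,0.0133,0.085]
    - [0,0,-0.4345,0.3267,0.1853,0.0267,0.085]
    - [0,0,-0.5252,0.3933,0.2227,0.04,0.085]
    - [0,0,-0.6112,0.4533,0.2573,0.06,0.085]
    - [0,0,-0.7,0.4907,0.2787,0.0687,0.085]

```text
clock: 2.3
eef_pos: [508.4, 240.8, 178.9]
tcp_rot: [-3.142, -0.001, -3.031]
contact_force: [-0.3, -0.4, 0.3]
opening: 0.994
grasp_force: 0.0
```

```bash
python3 -c "
from h import *
delta(505,241.5,82,0.11+np.pi)"
```

```text
t 2.3 pos [508.4 240.8 178.9] rot [-3.142e+00 -1.000e-03 -3.031e+00] F [-0.3 -0.4  0.3] M [0.   0.03 0.04] op 0.994 gf 0.0 q6 -1.24
turn z 0.001 shift mm 3.3 1.1 96.9
```

Scaled: 0.097 m / 0.75 = 0.1293, 0.03 m / 0.75 = 0.04.

>>> move_arm:
  motion:
    - [0,0,0,0,0,0.04,0.085]
    - [0,0,0,0,0,0.08,0.085]
    - [0,0,0,0,0,0.1133,0.085]
    - [0,0,0,0,0,0.1293,0.085]
    - [0,0,0,0,0,0.1293,0.085]
    - [0,0,0,0,0,0.1293,0.03]
    - [0,0,0,0,0,0.1293,0.005]
    - [0,0,0,0,0,0.1293,0.005]
  grip_force: 60

```text
clock: 3.3
eef_pos: [508.7, 238.6, 83.4]
tcp_rot: [3.141, 0.001, -3.038]
contact_force: [0.1, 0.1, 0.2]
opening: 0.369
grasp_force: 0.0
```

>>> move_arm:
  motion:
    - [0,0,0,0,0,0,0.005]
    - [0,0,0,0,0,0,0.005]
    - [0,0,0,0,0,0,0.005]
    - [0,0,0,0,0,0,0.005]

```text
clock: 3.8
eef_pos: [508.5, 239.6, 83.2]
tcp_rot: [3.14, 0.001, -3.039]
contact_force: [-1.0, 5.9, 2.0]
opening: 0.156
grasp_force: 60.7
```

```bash
python3 - <<'E'
from h import *
im,_,_=cloud("side"); cv2.imwrite("pics/g.png",cv2.resize(im[200:340,240:420],None,fx=4,fy=4)[...,::-1])
delta(505,241.5,82,0.11+np.pi)
E
```

```text
t 3.85 pos [508.6 239.6  83.2] rot [ 3.140e+00  1.000e-03 -3.039e+00] F [-0.9  5.9  2. ] M [ 1.18  0.29 -0.02] op 0.156 gf 60.7 q6 -1.24
turn z -0.007 shift mm 3.4 2.3 1.2
```

View pics/g.png

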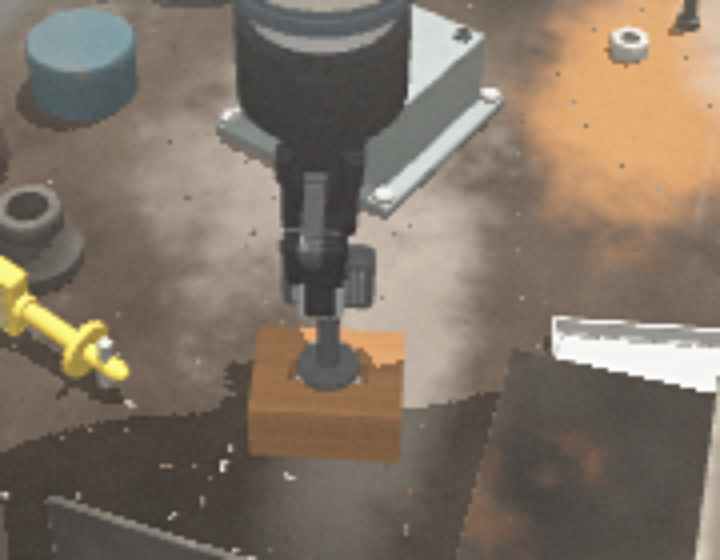

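The dark puller is gripped across its flat grip at (320,260) and still stands upright in the stand.

Scaled: -0.1 m / 0.75 = -0.1333, -0.09 m / 0.75 = -0.12.

>>> move_arm:
  motion:
    - [0,0,0,0,0,-0.0107,0.005]
    - [0,0,0,0,0,-0.0267,0.005]
    - [0,0,0,0,0,-0.0467,0.005]
    - [0,0,0,0,0,-0.0733,0.005]
    - [0,0,0,0,0,-0.1,0.005]
    - [0,0,0,0,0,-0.12,0.005]
    - [0,0,0,0,0,-0.1333,0.005]
    - [0,0,0,0,0,-0.1333,0.005]
  grip_force: 80

```text
clock: 4.85
eef_pos: [508.6, 238.5, 183.4]
tcp_rot: [3.141, 0.001, -3.038]
contact_force: [1.2, 0.3, -0.8]
opening: 0.148
grasp_force: 80.6
```

```bash
python3 - <<'E'
from h import *
delta(526.5,3,183,-.33+np.pi)
E
```

```text
t 4.85 pos [508.6 238.5 183.4] rot [ 3.141e+00  1.000e-03 -3.038e+00] F [ 1.2  0.3 -0.8] M [-0.05  0.03 -0.01] op 0.148 gf 80.6 q6 -1.24
turn z 0.433 shift mm 6.5 -236.1 0.4
```

Scaled: -0.237 m / 0.75 = -0.316, -0.15 m / 0.75 = -0.2, 0.255 rad / 2.0944 = 0.1218.

>>> move_arm:
  motion:
    - [0,0,0,0,-0.04,0,0.005]
    - [0,0,0.0239,0,-0.0933,0,0.005]
    - [0,0,0.0477,0,-0.1467,0,0.005]
    - [0,0,0.0716,0.0013,-0.2,0,0.005]
    - [0,0,0.0955,0.002,-0.2533,0,0.005]
    - [0,0,0.1098,0.0027,-0.2933,0,0.005]
    - [0,0,0.1218,0.0036,-0.316,0,0.005]
    - [0,0,0.1218,0.0036,-0.316,0,0.005]

```text
clock: 5.85
eef_pos: [529.8, 1.9, 182.3]
tcp_rot: [-3.142, -0.001, 2.988]
contact_force: [-0.2, 0.2, -1.5]
opening: 0.152
grasp_force: 80.6
```

```bash
python3 - <<'E'
from h import *
im,d,w=cloud("side"); np.save("s1.npy",w); cv2.imwrite("pics/s1.png",cv2.resize(im[120:260,260:400],None,fx=4,fy=4)[...,::-1])
delta(530.4,2.4,183,-.15+np.pi)
m=(w[...,2]>60+45)&(w[...,2]<170)&(abs(w[...,0]-527)<40)&(abs(w[...,1]-3)<40)
for lo in range(105,170,5):
    s=w[m&(w[...,2]>=lo)&(w[...,2]<lo+5)]; 
    if len(s): print(lo,len(s),np.median(s,0).round(1),np.ptp(s[:,0]).round(1))
E
```

```text
t 5.9 pos [529.9   2.6 182.4] rot [ 3.141e+00 -1.000e-03  2.989e+00] F [ 0.1 -0.4 -1.3] M [-0.05  0.02 -0.03] op 0.153 gf 80.6 q6 -1.42
turn z -0.002 shift mm -0.6 -0.1 -0.6
110 3 [527.    7.2 113.9] 4.5
115 10 [528.6   6.9 118. ] 19.5
120 24 [528.5   5.3 122.4] 32.8
125 16 [527.2   6.6 125.6] 30.3
135 51 [526.7  10.8 139.1] 28.6
140 30 [527.5   6.3 140.7] 29.3
145 8 [527.7   6.5 147. ] 9.5
150 11 [527.7   5.1 151.5] 9.6
155 10 [527.9   5.9 157.8] 9.4
160 8 [529.3   6.6 162.8] 9.0
165 10 [527.1   5.8 167.7] 9.9
```

View pics/s1.png

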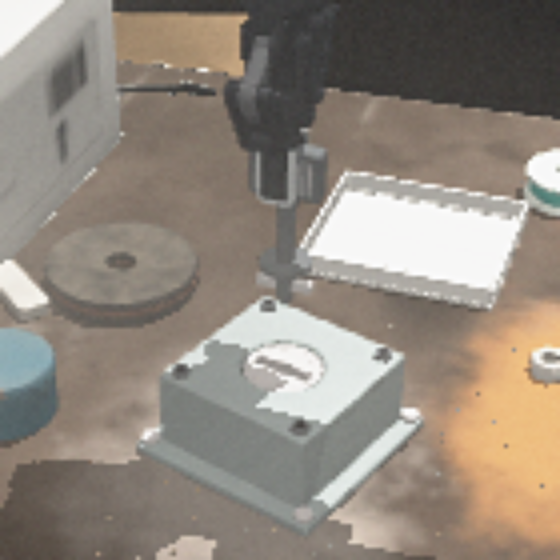

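The puller hangs upright above the plug, with its tip at (285,300) and the plug face at (285,367). It is within about 2 mm of the bore axis.

Scaled: 0.055 m / 0.75 = 0.0733, 0.053 m / 0.75 = 0.0707.

>>> move_arm:
  motion:
    - [0,0,0,-0.0005,0.0013,0.02,0.005]
    - [0,0,0,-0.0005,0.0013,0.04,0.005]
    - [0,0,0,-0.0005,0.0013,0.0533,0.005]
    - [0,0,0,-0.0005,0.0013,0.0613,0.005]
    - [0,0,0,-0.0005,0.0013,0.0667,0.005]
    - [0,0,0,-0.0005,0.0013,0.0707,0.005]
    - [0,0,0,-0.0005,0.0013,0.0733,0.005]
    - [0,0,0,-0.0005,0.0013,0.0733,0.005]

```text
clock: 6.9
eef_pos: [530.7, 3.2, 127.9]
tcp_rot: [-3.141, 0.0, 2.99]
contact_force: [1.4, -0.2, -2.3]
opening: 0.15
grasp_force: 80.6
```

```bash
python3 - <<'E'
from h import *
delta(530.4,3.5,122,-.15+np.pi)
E
```

```text
t 6.9 pos [530.7   3.2 127.9] rot [-3.141  0.     2.99 ] F [ 1.4 -0.2 -2.3] M [-0.25  0.06  0.02] op 0.15 gf 80.6 q6 -1.42
turn z -0.002 shift mm 0.3 0.2 5.9
```

Scaled: 0.005 m / 0.75 = 0.0067, 0.002 m / 0.75 = 0.0027.

>>> move_arm:
  motion:
    - [0,0,0,0,0,0.0013,0.005]
    - [0,0,0,0,0,0.0027,0.005]
    - [0,0,0,0,0,0.004,0.005]
    - [0,0,0,0,0,0.0053,0.005]
    - [0,0,0,0,0,0.0067,0.005]
    - [0,0,0,0,0,0.0067,0.005]

```text
clock: 7.65
eef_pos: [530.4, 3.3, 122.6]
tcp_rot: [-3.141, -0.0, 2.99]
contact_force: [-0.6, -4.7, -1.0]
opening: 0.152
grasp_force: 80.6
```

```bash
python3 - <<'E'
from h import *
delta(530.4,3.5,122,-.15+np.pi)
E
```

```text
t 7.65 pos [530.4   3.3 122.6] rot [-3.141 -0.     2.99 ] F [-0.6 -4.7 -1. ] M [-0.96  0.24  0.03] op 0.152 gf 80.6 q6 -1.42
turn z -0.002 shift mm 0.1 0.2 0.6
```

Scaled: 0.0015 m / 0.75 = 0.002, -0.001 m / 0.75 = -0.0013.

>>> move_arm:
  motion:
    - [0,0,0,0,-0.0007,0,0.005]
    - [0,0,0,0,-0.0013,0,0.005]
    - [0,0,0,0,-0.0013,0.0007,0.005]
    - [0,0,0,0,-0.0013,0.0013,0.005]
    - [0,0,0,0,-0.0013,0.002,0.005]
    - [0,0,0,0,-0.0013,0.002,0.005]

```text
clock: 8.4
eef_pos: [530.7, 2.5, 121.4]
tcp_rot: [3.141, 0.0, 2.99]
contact_force: [-1.0, -0.5, 0.3]
opening: 0.146
grasp_force: 80.6
```

```bash
python3 - <<'E'
from h import *
delta(530.4,2.5,121,-.15+np.pi)
E
```

```text
t 8.4 pos [530.7   2.5 121.4] rot [3.141 0.    2.99 ] F [-1.  -0.5  0.3] M [-0.    0.07  0.04] op 0.146 gf 80.6 q6 -1.42
turn z -0.002 shift mm 0.2 -0.0 0.4
```

Scaled: 0.0015 m / 0.75 = 0.002, 0.001 m / 0.75 = 0.0013.

>>> move_arm:
  motion:
    - [0,0,0,0,0,0.0007,0.005]
    - [0,0,0,0,0,0.0013,0.005]
    - [0,0,0,0,0,0.002,0.005]
    - [0,0,0,0,0,0.002,0.005]

```text
clock: 8.9
eef_pos: [531.0, 2.5, 121.0]
tcp_rot: [3.141, 0.001, 2.99]
contact_force: [-3.1, 0.1, 13.8]
opening: 0.151
grasp_force: 82.8
```

```bash
python3 - <<'E'
from h import *
delta(530.4,2.5,120,-.15+np.pi)
E
```

```text
t 8.9 pos [531.    2.5 121. ] rot [3.141e+00 1.000e-03 2.990e+00] F [-3.1  0.1 13.8] M [ 0.01  0.87 -0.02] op 0.151 gf 82.8 q6 -1.42
turn z -0.002 shift mm 0.6 -0.1 1.0
```

Scaled: -0.0004 m / 0.75 = -0.0005, -0.0003 m / 0.75 = -0.0004, 0.12 rad / 2.0944 = 0.0573.

>>> move_arm:
  motion:
    - [0,0,0.0143,0,-0.0001,0,0.005]
    - [0,0,0.0286,0,-0.0003,0,0.005]
    - [0,0,0.043,0,-0.0004,0,0.005]
    - [0,0,0.0573,0,-0.0005,0,0.005]
    - [0,0,0.0573,0,-0.0005,0,0.005]

```text
clock: 9.52
eef_pos: [530.8, 2.2, 120.7]
tcp_rot: [3.141, 0.001, 2.869]
contact_force: [-2.2, 0.4, 9.2]
opening: 0.151
grasp_force: 82.1
```

```bash
python3 - <<'E'
from h import *
delta(530.4,2.5,120,-.33+np.pi)
E
```

```text
t 9.53 pos [530.8   2.2 120.7] rot [3.141e+00 1.000e-03 2.869e+00] F [-2.2  0.4  9.2] M [0.08 0.5  0.05] op 0.151 gf 82.1 q6 -1.3
turn z 0.058 shift mm 0.5 0.2 0.7
```

Scaled: 0.0005 m / 0.75 = 0.0007, 0.0003 m / 0.75 = 0.0004, 0.06 rad / 2.0944 = 0.0286.

>>> move_arm:
  motion:
    - [0,0,0.0143,0,-0.0001,0.0004,0.005]
    - [0,0,0.0286,0,-0.0003,0.0007,0.005]
    - [0,0,0.0286,0,-0.0003,0.0007,0.005]

```text
clock: 9.9
eef_pos: [530.3, 1.8, 119.1]
tcp_rot: [3.142, -0.0, 2.81]
contact_force: [-0.2, 1.0, -1.4]
opening: 0.15
grasp_force: 80.3
```

```bash
python3 - <<'E'
from h import *
delta(530.4,2.5,120,-.33+np.pi)
E
```

```text
t 9.9 pos [530.3   1.8 119.1] rot [ 3.142 -0.     2.81 ] F [-0.2  1.  -1.4] M [-0.03  0.02 -0.01] op 0.15 gf 80.3 q6 -1.24
turn z -0.002 shift mm 0.1 0.7 -0.9
```

Scaled: 0.01 m / 0.75 = 0.0133, 0.009 m / 0.75 = 0.012.

>>> move_arm:
  motion:
    - [0,0,0,0,0,0.002,0.005]
    - [0,0,0,0,0,0.004,0.005]
    - [0,0,0,0,0,0.006,0.005]
    - [0,0,0,0,0,0.008,0.005]
    - [0,0,0,0,0,0.01,0.005]
    - [0,0,0,0,0,0.012,0.005]
    - [0,0,0,0,0,0.0133,0.005]
    - [0,0,0,0,0,0.0133,0.005]

```text
clock: 10.9
eef_pos: [530.3, 1.8, 109.2]
tcp_rot: [-3.142, -0.0, 2.81]
contact_force: [0.1, 0.1, -1.6]
opening: 0.151
grasp_force: 80.3
```

```bash
python3 - <<'E'
from h import *
delta(530.4,2.5,106.5,-.33+np.pi)
E
```

```text
t 10.9 pos [530.3   1.8 109.2] rot [-3.142 -0.     2.81 ] F [ 0.1  0.1 -1.6] M [-0.04 -0.02 -0.01] op 0.151 gf 80.3 q6 -1.24
turn z -0.002 shift mm 0.1 0.7 2.7
```

Scaled: 0.003 m / 0.75 = 0.004, 0.0024 m / 0.75 = 0.0032.

>>> move_arm:
  motion:
    - [0,0,0,0,0,0.0013,0.005]
    - [0,0,0,0,0,0.0024,0.005]
    - [0,0,0,0,0,0.0032,0.005]
    - [0,0,0,0,0,0.004,0.005]
    - [0,0,0,0,0,0.004,0.005]

```text
clock: 11.52
eef_pos: [530.5, 1.8, 106.6]
tcp_rot: [3.142, 0.0, 2.81]
contact_force: [-0.8, -0.3, 3.3]
opening: 0.155
grasp_force: 81.2
```

```bash
python3 - <<'E'
from h import *
delta(530.4,2.5,106.5,-.33+np.pi)
E
```

```text
t 11.53 pos [530.5   1.8 106.6] rot [3.142 0.    2.81 ] F [-0.8 -0.3  3.3] M [-0.1   0.36 -0.02] op 0.155 gf 81.2 q6 -1.24
turn z -0.002 shift mm 0.3 0.7 0.1
```

Scaled: -0.0015 m / 0.75 = -0.002, -0.0014 m / 0.75 = -0.0019, 0.45 rad / 2.0944 = 0.2149.

>>> move_arm:
  motion:
    - [0,0,0.0286,0,-0.0003,0,0.005]
    - [0,0,0.0573,0,-0.0005,0,0.005]
    - [0,0,0.0859,0,-0.0008,0,0.005]
    - [0,0,0.1146,0.0001,-0.0011,0,0.005]
    - [0,0,0.1432,0.0003,-0.0013,0,0.005]
    - [0,0,0.1719,0.0003,-0.0016,0,0.005]
    - [0,0,0.2005,0.0004,-0.0019,0,0.005]
    - [0,0,0.2149,0.0004,-0.002,0,0.005]

```text
clock: 12.52
eef_pos: [530.1, 0.4, 106.6]
tcp_rot: [3.141, 0.001, 2.359]
contact_force: [0.8, -0.4, 3.0]
opening: 0.15
grasp_force: 81.0
```

```bash
python3 - <<'E'
from h import *
delta(530.4,2.5,106.5,-1.28+np.pi)
E
```

```text
t 12.53 pos [5.301e+02 4.000e-01 1.066e+02] rot [3.141e+00 1.000e-03 2.359e+00] F [ 0.8 -0.4  3. ] M [-0.13 -0.07  0.05] op 0.15 gf 81.0 q6 -0.79
turn z 0.497 shift mm 1.3 1.7 0.1
```

Scaled: -0.001 m / 0.75 = -0.0013, -0.0009 m / 0.75 = -0.0012, 0.15 rad / 2.0944 = 0.0716.

>>> move_arm:
  motion:
    - [0,0,0.0239,0,-0.0003,0,0.005]
    - [0,0,0.0477,0,-0.0004,0,0.005]
    - [0,0,0.0716,0,-0.0007,0,0.005]
    - [0,0,0.0955,0.0001,-0.0009,0,0.005]
    - [0,0,0.1194,0.0001,-0.0012,0,0.005]
    - [0,0,0.1432,0.0003,-0.0013,0,0.005]
    - [0,0,0.1432,0.0003,-0.0013,0,0.005]

```text
clock: 13.4
eef_pos: [529.3, -0.0, 106.6]
tcp_rot: [3.14, 0.0, 2.06]
contact_force: [1.2, 0.4, 3.9]
opening: 0.153
grasp_force: 81.2
```

```bash
python3 - <<'E'
from h import *
delta(530.4,2.5,106.5,-1.28+np.pi)
E
```

```text
t 13.4 pos [529.3  -0.  106.6] rot [3.14 0.   2.06] F [1.2 0.4 3.9] M [ 0.15 -0.1   0.02] op 0.153 gf 81.2 q6 -0.49
turn z 0.199 shift mm 1.7 2.2 0.1
```

Scaled: -0.0009 m / 0.75 = -0.0012, -0.0007 m / 0.75 = -0.0009, 0.15 rad / 2.0944 = 0.0716.

>>> move_arm:
  motion:
    - [0,0,0.0239,0,-0.0003,0,0.005]
    - [0,0,0.0477,0,-0.0004,0,0.005]
    - [0,0,0.0716,0,-0.0007,0,0.005]
    - [0,0,0.0955,0.0001,-0.0009,0,0.005]
    - [0,0,0.1146,0.0001,-0.0012,0,0.005]
    - [0,0,0.1146,0.0001,-0.0012,0,0.005]

```text
clock: 14.15
eef_pos: [527.7, -0.2, 106.5]
tcp_rot: [-3.141, -0.0, 1.821]
contact_force: [-1.1, 1.7, 6.2]
opening: 0.153
grasp_force: 81.5
```

```bash
python3 - <<'E'
from h import *
delta(530.4,2.5,106.5,-1.28+np.pi)
E
```

```text
t 14.15 pos [ 5.277e+02 -2.000e-01  1.065e+02] rot [-3.141 -0.     1.821] F [-1.1  1.7  6.2] M [0.27 0.34 0.  ] op 0.153 gf 81.5 q6 -0.25
turn z -0.041 shift mm 2.0 3.3 0.0
```

Scaled: -0.004 m / 0.75 = -0.0053, -0.003 m / 0.75 = -0.004, 0.12 rad / 2.0944 = 0.0573.

>>> move_arm:
  motion:
    - [0,0,0.0286,0,-0.0003,0,0.005]
    - [0,0,0.0573,0,-0.0005,0,0.005]
    - [0,0,0.0573,0,-0.0005,-0.0013,0.005]
    - [0,0,0.0573,0,-0.0005,-0.0027,0.005]
    - [0,0,0.0573,0,-0.0005,-0.004,0.005]
    - [0,0,0.0573,0,-0.0005,-0.0053,0.005]
    - [0,0,0.0573,0,-0.0005,-0.0053,0.005]

```text
clock: 15.02
eef_pos: [526.8, -0.6, 109.7]
tcp_rot: [-3.14, -0.0, 1.7]
contact_force: [0.1, 1.5, -12.2]
opening: 0.152
grasp_force: 78.8
```

```bash
python3 - <<'E'
from h import *
delta(530.4,2.5,106.5,-1.28+np.pi)
E
```

```text
t 15.03 pos [526.8  -0.6 109.7] rot [-3.14 -0.    1.7 ] F [  0.1   1.5 -12.2] M [ 0.16 -0.1   0.09] op 0.152 gf 78.8 q6 -0.13
turn z -0.162 shift mm 2.6 4.0 3.2
```

Scaled: -0.011 m / 0.75 = -0.0147, -0.0095 m / 0.75 = -0.0127.

>>> move_arm:
  motion:
    - [0,0,0,0,0,-0.0013,0.005]
    - [0,0,0,0,0,-0.0027,0.005]
    - [0,0,0,0,0,-0.0047,0.005]
    - [0,0,0,0,0,-0.0067,0.005]
    - [0,0,0,0,0,-0.0087,0.005]
    - [0,0,0,0,0,-0.0107,0.005]
    - [0,0,0,0,0,-0.0127,0.005]
    - [0,0,0,0,0,-0.0147,0.005]

```text
clock: 16.02
eef_pos: [527.5, -0.5, 121.4]
tcp_rot: [3.142, -0.0, 1.7]
contact_force: [-0.5, 0.8, -15.4]
opening: 0.147
grasp_force: 78.6
```

```bash
python3 - <<'E'
from h import *
delta(530.4,2.5,106.5,-1.28+np.pi)
E
```

```text
t 16.02 pos [ 5.275e+02 -5.000e-01  1.214e+02] rot [ 3.142 -0.     1.7  ] F [ -0.5   0.8 -15.4] M [ 0.06  0.2  -0.01] op 0.147 gf 78.6 q6 -0.13
turn z -0.162 shift mm 2.6 3.3 14.9
```

Scaled: -0.021 m / 0.75 = -0.028, -0.017 m / 0.75 = -0.0227.

>>> move_arm:
  motion:
    - [0,0,0,0,0,-0.002,0.005]
    - [0,0,0,0,0,-0.004,0.005]
    - [0,0,0,0,0,-0.006,0.005]
    - [0,0,0,0,0,-0.008,0.005]
    - [0,0,0,0,0,-0.012,0.005]
    - [0,0,0,0,0,-0.0173,0.005]
    - [0,0,0,0,0,-0.0227,0.005]
    - [0,0,0,0,0,-0.028,0.005]

```text
clock: 17.02
eef_pos: [527.6, -0.5, 142.6]
tcp_rot: [3.141, 0.0, 1.7]
contact_force: [-0.2, -0.2, -4.0]
opening: 0.147
grasp_force: 80.0
```

Scaled: -0.035 m / 0.75 = -0.0467, -0.032 m / 0.75 = -0.0427.

>>> move_arm:
  motion:
    - [0,0,0,0,0,-0.0053,0.005]
    - [0,0,0,0,0,-0.012,0.005]
    - [0,0,0,0,0,-0.02,0.005]
    - [0,0,0,0,0,-0.028,0.005]
    - [0,0,0,0,0,-0.036,0.005]
    - [0,0,0,0,0,-0.0427,0.005]
    - [0,0,0,0,0,-0.0467,0.005]
    - [0,0,0,0,0,-0.0467,0.005]

```text
clock: 18.02
eef_pos: [527.6, -0.5, 177.5]
tcp_rot: [3.141, 0.0, 1.7]
contact_force: [-0.4, 1.4, -4.1]
opening: 0.151
grasp_force: 80.0
```

```bash
python3 - <<'E'
from h import *
delta(464.5,-244.5,185,1.7)
im,d,w=cloud("side"); cv2.imwrite("pics/l.png",cv2.resize(im[120:260,260:400],None,fx=4,fy=4)[...,::-1])
E
```

```text
t 18.02 pos [ 5.276e+02 -5.000e-01  1.775e+02] rot [3.141 0.    1.7  ] F [-0.4  1.4 -4.1] M [-0.05  0.04 -0.04] op 0.151 gf 80.0 q6 -0.13
turn z -0.0 shift mm -233.8 -94.0 -7.5
```

View pics/l.png

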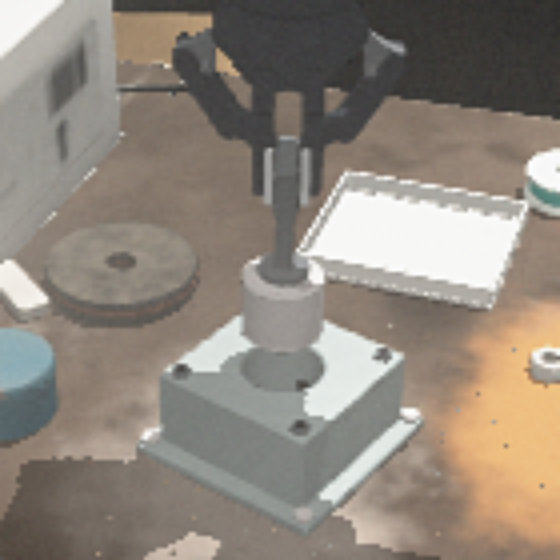

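The plug hangs upright on the puller at (284,300), clear of the empty bore at (284,370). I'm carrying it to the tray.

Scaled: -0.124 m / 0.75 = -0.1653, -0.105 m / 0.75 = -0.14.

>>> move_arm:
  motion:
    - [0,0,0,-0.0067,-0.0027,0,0.005]
    - [0,0,0,-0.02,-0.008,0,0.005]
    - [0,0,0,-0.04,-0.016,0,0.005]
    - [0,0,0,-0.064,-0.0253,0,0.005]
    - [0,0,0,-0.0893,-0.0353,0,0.005]
    - [0,0,0,-0.1147,-0.0453,0,0.005]
    - [0,0,0,-0.14,-0.0553,0,0.005]
    - [0,0,0,-0.1653,-0.0653,0,0.005]

```text
clock: 19.08
eef_pos: [494.2, -131.6, 177.3]
tcp_rot: [-3.142, 0.0, 1.699]
contact_force: [-0.5, -0.0, -4.6]
opening: 0.148
grasp_force: 80.0
```

>>> move_arm:
  motion:
    - [0,0,0,-0.0253,-0.01,0,0.005]
    - [0,0,0,-0.0507,-0.02,0,0.005]
    - [0,0,0,-0.076,-0.03,0,0.005]
    - [0,0,0,-0.1013,-0.04,0,0.005]
    - [0,0,0,-0.124,-0.0493,0,0.005]
    - [0,0,0,-0.1413,-0.056,0,0.005]
    - [0,0,0,-0.1507,-0.06,0,0.005]
    - [0,0,0,-0.1507,-0.06,0,0.005]

```text
clock: 20.08
eef_pos: [464.7, -247.9, 177.2]
tcp_rot: [-3.142, -0.0, 1.699]
contact_force: [0.4, 0.4, -5.0]
opening: 0.15
grasp_force: 80.0
```

```bash
python3 - <<'E'
from h import *
delta(465,-248,98,1.7)
im,d,w=cloud("side"); cv2.imwrite("pics/t.png",cv2.resize(im[70:210,300:440],None,fx=4,fy=4)[...,::-1])
m=(abs(w[...,0]-465)<45)&(abs(w[...,1]+245)<45)
s=w[m&(w[...,2]>55)&(w[...,2]<130)]; print(len(s))
for lo in range(45,150,8):
    q=w[m&(w[...,2]>=lo)&(w[...,2]<lo+8)]
    if len(q): print(lo,len(q),np.median(q,0).round(1))
E
```

```text
t 20.07 pos [ 464.7 -247.9  177.2] rot [-3.142 -0.     1.699] F [ 0.4  0.4 -5. ] M [ 0.03 -0.   -0.01] op 0.15 gf 80.0 q6 -0.62
turn z -0.001 shift mm -0.1 0.3 79.2
261
85 19 [ 465.  -223.6   91. ]
93 42 [ 465.4 -224.3   96.7]
101 44 [ 466.4 -223.1  104.6]
109 45 [ 463.7 -224.9  112.3]
117 44 [ 464.1 -224.1  121.2]
125 75 [ 465.7 -232.2  127.3]
133 46 [ 466.8 -240.8  134.9]
141 10 [ 467.6 -242.5  145.4]
149 10 [ 466.9 -241.3  152. ]
```

View pics/t.png

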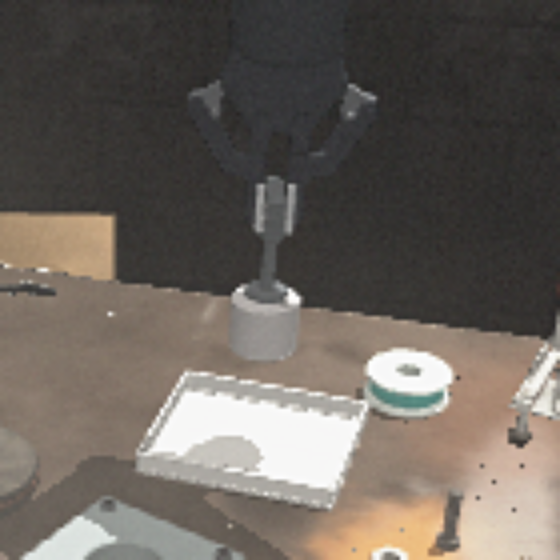

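The plug hangs upright above the tray at (264,320), with its shadow inside the walls. I'm lowering it.

Scaled: 0.076 m / 0.75 = 0.1013, 0.073 m / 0.75 = 0.0973.

>>> move_arm:
  motion:
    - [0,0,0,0,0,0.008,0.005]
    - [0,0,0,0,0,0.024,0.005]
    - [0,0,0,0,0,0.0427,0.005]
    - [0,0,0,0,0,0.0613,0.005]
    - [0,0,0,0,0,0.0773,0.005]
    - [0,0,0,0,0,0.0893,0.005]
    - [0,0,0,0,0,0.0973,0.005]
    - [0,0,0,0,0,0.1013,0.005]

```text
clock: 21.12
eef_pos: [464.8, -247.7, 101.0]
tcp_rot: [-3.142, -0.0, 1.7]
contact_force: [0.1, -0.2, -3.8]
opening: 0.15
grasp_force: 80.0
```

Scaled: 0.005 m / 0.75 = 0.0067, 0.004 m / 0.75 = 0.0053.

>>> move_arm:
  motion:
    - [0,0,0,0,0,0.0013,0.005]
    - [0,0,0,0,0,0.0027,0.005]
    - [0,0,0,0,0,0.004,0.005]
    - [0,0,0,0,0,0.0053,0.005]
    - [0,0,0,0,0,0.0067,0.005]
    - [0,0,0,0,0,0.0067,0.005]

```text
clock: 21.88
eef_pos: [464.7, -247.6, 96.2]
tcp_rot: [-3.141, -0.0, 1.7]
contact_force: [-0.4, -0.7, -4.4]
opening: 0.147
grasp_force: 80.0
```

```bash
python3 - <<'E'
from h import *
delta(465,-248,92,1.7)
E
```

```text
t 21.88 pos [ 464.7 -247.6   96.2] rot [-3.141 -0.     1.7  ] F [-0.4 -0.7 -4.4] M [-0.02 -0.03 -0.03] op 0.147 gf 80.0 q6 -0.62
turn z -0.0 shift mm -0.4 0.2 4.2
```

Scaled: 0.0035 m / 0.75 = 0.0047, 0.0028 m / 0.75 = 0.0037.

>>> move_arm:
  motion:
    - [0,0,0,0,0,0.0009,0.005]
    - [0,0,0,0,0,0.0019,0.005]
    - [0,0,0,0,0,0.0028,0.005]
    - [0,0,0,0,0,0.0037,0.005]
    - [0,0,0,0,0,0.0047,0.005]
    - [0,0,0,0,0,0.0047,0.005]

```text
clock: 22.62
eef_pos: [464.9, -247.7, 92.9]
tcp_rot: [3.141, 0.0, 1.7]
contact_force: [-0.4, 0.1, -1.5]
opening: 0.151
grasp_force: 80.3
```

```bash
python3 - <<'E'
from h import *
delta(465,-248,92,1.7)
E
```

```text
t 22.62 pos [ 464.9 -247.7   92.9] rot [3.141 0.    1.7  ] F [-0.4  0.1 -1.5] M [-0.02  0.05  0.01] op 0.151 gf 80.3 q6 -0.62
turn z -0.0 shift mm -0.3 0.0 0.9
```

Scaled: 0.0015 m / 0.75 = 0.002, 0.001 m / 0.75 = 0.0013.

>>> move_arm:
  motion:
    - [0,0,0,0,0,0.0007,0.005]
    - [0,0,0,0,0,0.0013,0.005]
    - [0,0,0,0,0,0.002,0.005]
    - [0,0,0,0,0,0.002,0.005]

```text
clock: 23.12
eef_pos: [464.9, -247.7, 91.6]
tcp_rot: [3.141, 0.0, 1.7]
contact_force: [-1.0, 1.1, 3.7]
opening: 0.152
grasp_force: 81.2
```

```bash
python3 - <<'E'
from h import *
delta(465,-248,92,1.7)
E
```

```text
t 23.12 pos [ 464.9 -247.7   91.6] rot [3.141 0.    1.7  ] F [-1.   1.1  3.7] M [0.14 0.3  0.01] op 0.152 gf 81.2 q6 -0.62
turn z -0.0 shift mm -0.3 0.0 -0.4
```

Scaled: -0.04 m / 0.75 = -0.0533, -0.02 m / 0.75 = -0.0267.

>>> move_arm:
  motion:
    - [0,0,0,0,0,0,0.02]
    - [0,0,0,0,0,0,0.03]
    - [0,0,0,0,0,0,0.045]
    - [0,0,0,0,0,0,0.06]
    - [0,0,0,0,0,0,0.06]
    - [0,0,0,0,0,-0.0067,0.06]
    - [0,0,0,0,0,-0.0267,0.06]
    - [0,0,0,0,0,-0.0533,0.06]
  grip_force: 20

```text
clock: 24.12
eef_pos: [464.7, -247.6, 132.3]
tcp_rot: [-3.141, -0.0, 1.7]
contact_force: [0.5, -0.8, 0.1]
opening: 0.707
grasp_force: 0.0
```

Scaled: -0.1 m / 0.75 = -0.1333, -0.08 m / 0.75 = -0.1067.

>>> move_arm:
  motion:
    - [0,0,0,0,0,-0.04,0.06]
    - [0,0,0,0,0,-0.08,0.06]
    - [0,0,0,0,0,-0.1067,0.06]
    - [0,0,0,0,0,-0.1333,0.06]
    - [0,0,0,0,0,-0.1333,0.06]
    - [0,0,0,0,0,-0.1333,0.06]

```text
clock: 24.88
eef_pos: [464.5, -247.5, 231.1]
tcp_rot: [-3.141, -0.0, 1.7]
contact_force: [-0.9, -0.5, -0.1]
opening: 0.704
grasp_force: 0.0
```

```bash
python3 - <<'E'
from h import *
delta(465,-248,92,1.7)
im,d,w=cloud("side"); cv2.imwrite("pics/e.png",cv2.resize(im[70:210,300:440],None,fx=4,fy=4)[...,::-1])
m=(abs(w[...,0]-465)<45)&(abs(w[...,1]+245)<45)
for lo in range(20,130,10):
    q=w[m&(w[...,2]>=lo)&(w[...,2]<lo+10)]
    if len(q): print(lo,len(q),np.median(q,0).round(1))
E
```

```text
t 24.88 pos [ 464.5 -247.5  231.1] rot [-3.141 -0.     1.7  ] F [-0.9 -0.5 -0.1] M [ 0.01 -0.   -0.02] op 0.704 gf 0.0 q6 -0.62
turn z -0.0 shift mm -0.6 0.5 139.1
20 49 [ 466.4 -223.6   24.9]
30 46 [ 464.2 -223.8   35.3]
40 112 [ 468.1 -235.9   44.7]
50 15 [ 464.9 -242.5   53.6]
60 12 [ 467.8 -242.    64.3]
70 11 [ 468.3 -242.2   73.2]
80 7 [ 466.3 -240.6   82.2]
90 7 [ 463.1 -226.3   97.3]
100 20 [ 467.8 -226.2  104.6]
110 22 [ 465.5 -225.   114.4]
120 39 [ 466.4 -239.8  124.5]
```

View pics/e.png

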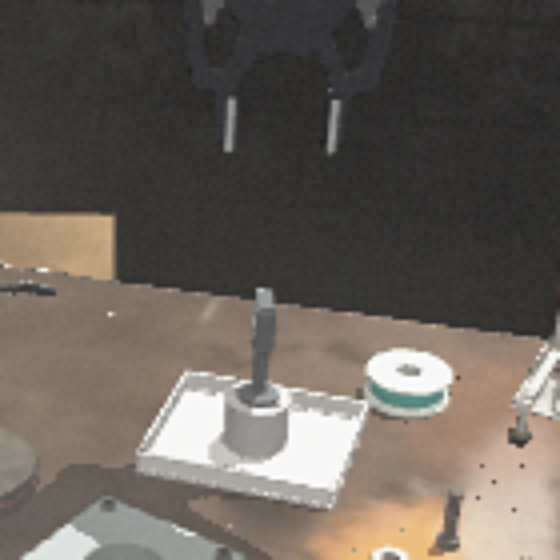

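The plug stands upright in the tray at (257,430), with the puller standing in it and the gripper well clear above.

```bash
python3 -c "
from rig import order
print(order.sign_off())"
```

```text
the job is handed in; nothing more can be done
None
```

I handed the job in at about 25 s: the last picture shows the plug standing upright in the larger tray with the puller in it and the gripper clear, but the sign-off gave no verdict back.

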